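# Run the copy lamp's arm up to its tape mark, cam it shut and keep hold

### The arm

A 6-joint arm with a two-finger parallel gripper is mounted at the origin on the work surface. World frame = base frame: x ahead of the robot, y to its left, z up, the work surface at z = 0. Lengths are in mm, angles in rad, forces in N, time in s.
With the tool pointing down it reaches from about 275 to 1000 mm from the base axis. Payload 8.4 kg.
Tool frame: the origin (TCP) lies between the finger pads; the fingertips stand r.finger_overhang ahead of it and the grasp point (between the pads) is the TCP (r.finger_overhang is the distance from the TCP to the fingertips, in mm); z points along the fingers, y is the line along which they close (so a half turn about z gives the same grasp; the last joint's range is limited). The gripper opens to 85 mm and grips with 20 to 120 N. Pads are 22 mm wide; open, the fingers measure 114 mm over their backs; the gripper's body (76 mm by 85 mm) begins 54 mm behind the grasp point. The pads swing forward as they close: fully open they stand 13 mm farther back than shut.
Start: joints at [-1.334, 0.353, 1.633, -0, 1.155, -0.002], TCP at [147.834, -607.267, 250.281] pointing down, gripper open.
Joint ranges: [-2.63, 2.63], [-0.92, 2.1], [0.06, 2.66], [-1.3, 4.44], [0, 2.69], [-3.02, 3.02]. Speed limits (rad/s): [2.22, 2.22, 2.79, 3.14, 3.14, 3.14].

### API

Orientations are given as [roll, pitch, yaw] about the fixed x, y, z axes, in that order (R = Rz(yaw) Ry(pitch) Rx(roll)).
In Python, from rig import r, cams, sign_off gives the robot as it stands.
- The arm moves only by the shell command python3 -m crank 'ROWS' [FORCE]. ROWS is JSON, a list of rows, each a list of 7 numbers: the shift along the tool's x, y, z in m, then the turn, a rotation vector about the tool's x, y, z in rad, then the closure, from 0 (fully open) to 1 (shut). In form: [[dx, dy, dz, ax, ay, az, gripper], ...]. A call has 1 to 5 rows; each row is the pose to reach, as a shift and turn from the pose commanded when the call began, along the tool's axes at that moment; what a row does not reach only later rows make up. A row lasts 1/10 s, in which the tool goes at most 50 mm and 8.59 degrees, less where a joint would pass 70% of its speed; a pose out of reach is approached as far as the arm can. A call with a gripper value outside its range is refused whole. The fingers move at their own pace and stop on an object; FORCE is the grip in N (left out, the last holds). Time passes only in rows, so rows that repeat a pose let the fingers close. It gives the time, the measured TCP pose, the force, the opening and the grip force at its end, in the units of the state.
- r.sense(): the state, without advancing time (a new reading comes with each control period).
- cams.grab_frame(name): name is "side" or "top"; returns a dict with "image" (400x640x3 uint8, red, green, blue), "fx", "fy", "cx", "cy" (pixels), "position" and "orientation" of the camera in the world. Camera axes: x right, y down, z forward; pixel columns grow to the right and rows downward; lengths in mm; the calibration is good to about 2 mm. A picture is of the moment at which its call begins. There is no depth.
- sign_off(): hands the job in; it is judged then, once.
The state is a dict: "clock": time; "qpos": joint angles; "qvel": joint speeds; "joint_efforts": joint torques, N m; "eef_pos": TCP position; "tcp_rot": TCP orientation; "contact_force": force on the tool from outside, world axes, zero at the start; "wrist_torque": the same for the moment, N m; "opening": opening from 0.0 (shut) to 1.0 (fully open); "grasp_force": force on a finger pad.
Only numpy, scipy, OpenCV 4.12 (cv2) and the standard library are available. Lean on these libraries where they do the work, as an engineer would, in place of code of your own. Each camera call takes 0.05 s, during which the arm holds its last target. There are 200 camera calls.

### The job

The copy lamp's sliding arm has slipped down its sloping tube, away from the reel it should light. Push it back up until the mouth of its collar just meets the lower edge of the red tape band, then squeeze the orange cam lever fully shut against the arm while you hold it there, and finish still gripping the arm and its lever: do not let go. Leave the things standing around the lamp where they are.

Things in the scene. Friction and masses are not known exactly. Their poses are not given: they have to be found in the camera images.
- sleeve: Sliding arm of the copy lamp: grey sleeve, 20 mm across, sliding on a 14 mm tube that slopes 0.38 rad. Origin: on the axis, on bare sleeve 14 mm below the collar, where the fingers go. x: up along the tube to the mast (the way to push); y: level, away from the lever; z: up. About 0.5 kg; left free it slides back down (some 2 N) to its lower stop, where it starts. Travel 160 mm.
- shoulder (a point): Lower face of the collar, on the axis, 14 mm up x from the sleeve's origin; same axes. The collar is a black block 30 mm long along x, 26 mm high, y from -23 to +14 mm; flush with this face a black finger rest (6 mm thick, 26 mm high) juts out sideways to y = +50 mm. Fingers astride the sleeve and the open lever, just below this face, push the arm up by the rest.
- mouth (a point): Centre of the collar's upper end (its mouth, where the tube goes in), on the axis, 44 mm up x from the sleeve's origin; same axes.
- mark (a point): Point on the tube's axis at the lower edge of the red tape band (9 mm wide, lying above this edge) on the tube; x axis up along the tube. It is the length mark: it stays where it is, 70 to 130 mm above the mouth at the start.
- lever (a joint): Opening angle of the orange cam lever, rad: 0 = fully shut, flat along the sleeve; starts 0.45 to 0.55 open. Stays where it is left, takes about 2 to 4 N squeezed beside the collar, snaps shut by itself below about 0.1. Shut, it clamps the arm on the tube, so the arm must be on the mark first. Lever and sleeve together measure 32 mm across when shut, 45 to 52 mm when open, at the fingers' place.
- lever_pivot (a point): Pivot of the orange cam lever, in the collar at x 22, y -17, z 0 mm in the sleeve's frame. The lever is 14 mm high and runs 64 mm down the sleeve (-x) from here, on the sleeve's -y side; it opens out to -y. Shut, its outer face is 22 mm from the tube's axis (y = -22 mm); the sleeve's other side is at y = +10 mm.
- lever_tip (a point): Free end of the orange cam lever, at its mid-height, 60 mm from its pivot.
- head (a point): Ball joint at the sleeve's lower end, 192 mm down x from the sleeve's origin; the round grey lamp head, 96 mm across, hangs 77 mm below it.
- lamp: The lamp's fixed stand: grey round foot 170 mm across, steel mast 358 mm high, tube head at 320 mm. Origin: centre of the foot's underside; the sloping tube runs down from the mast along -x.
- tank: Black plastic developing tank with twist cap, 100 mm across, 146 mm high, standing; origin at the centre of its underside. Leave it.
- reel_a: Steel spiral reel, 76 mm across, 44 mm high, lying on the light pad under the lamp; origin at the centre of its underside. Leave it.
- reel_b: Another such reel on the table. Leave it.
- canister_a: Translucent film canister with grey lid, 34 mm across, 51 mm high; origin at the centre of its underside. Leave it.
- canister_b: As canister_a.
- canister_c: As canister_a.
- loupe: Black film loupe, 48 mm across and 48 mm high; origin at the centre of its underside. Leave it.
- squeegee: Film squeegee with green silicone handle lying flat, 165 mm long, 16 mm high; origin under the middle, handle to -x. Leave it.

How it is judged:
By the outcome, as a careful person would: the job done as asked, in the order asked, and still so for the second after the job is handed in, while the arm keeps its last pose, push and grip.
It also fails if it takes over 32 s, if anything falls off the work surface, if the arm or the gripper's body presses on something with over 40 N, if the wrist force passes 120 N, or if a joint passes its speed limit or range.

## Working session

There is one attempt and no reset: what is moved stays moved. The work goes in short steps, Python scripts to look and compute and a shell command to move; the robot and the scene stay as the last step left them, time stands still between calls to the robot, and variables do not carry over. Pictures are saved under pics/ and viewed, at most 10 in all, crops included, and the job is handed in when it is done.

```bash
mkdir -p pics; ls
python3 - <<'E'
from rig import r,cams
import cv2
for n in("side","top"):
    f=cams.grab_frame(n); cv2.imwrite(f"pics/{n}0.png",f["image"][:,:,::-1])
    print(n,{k:f[k] for k in f if k!="image"})
print(r.sense(), r.finger_overhang)
E
```

```text
pics
side {'fx': 476.35310448736135, 'fy': 476.35310448736135, 'cx': 317.3090641047494, 'cy': 200.07914354507614, 'position': array([-50.77575131, 807.26928941, 826.21674436]), 'orientation': array([-2.1365263 , -0.00692607, -2.49910335])}
top {'fx': 379.1083090066645, 'fy': 379.1083090066645, 'cx': 319.2902086720801, 'cy': 199.85410202999375, 'position': array([ 497.91214306,  -12.59414272, 1193.55765247]), 'orientation': array([-3.09644527, -0.02611737, -1.57747643])}
{'clock': 0.1, 'qpos': array([-1.33437877e+00,  3.53566770e-01,  1.63406710e+00, -2.13938878e-05,
        1.15517978e+00, -2.40736654e-03]), 'qvel': array([ 0.00151677, -0.00070887, -0.0004749 , -0.00080511,  0.00100927,
        0.00015757]), 'joint_efforts': array([ 5.40289511e-04, -6.06358624e+01, -3.42818749e+01,  5.01684872e-05,
        3.85777355e-03,  7.36089930e-06]), 'eef_pos': array([ 147.74612867, -606.87318779,  249.64116246]), 'tcp_rot': array([-3.14037161e+00,  1.66225691e-05,  2.38833582e-01]), 'contact_force': array([ 0.94548919, -0.07179226, -1.07349751]), 'wrist_torque': array([-0.02548472, -0.04730347, -0.03129043]), 'grasp_force': 0.0, 'opening': 0.9999139872508827} 19.0
```

View pics/side0.png

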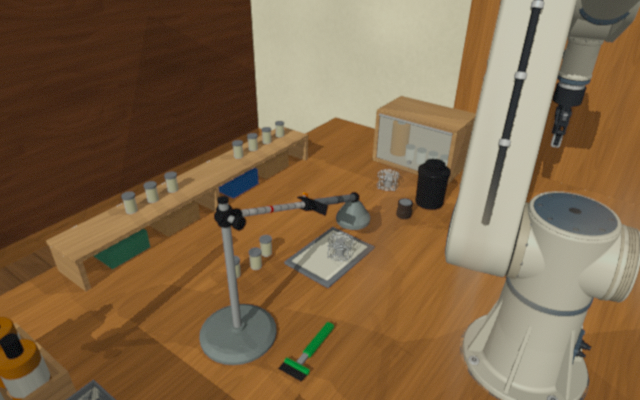

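View pics/top0.png

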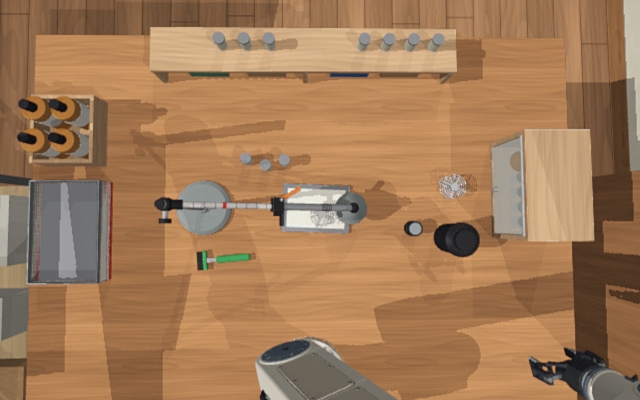

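The side view shows the lamp's mast at about (228,215), the red band at (271,209), the collar at (315,205) and the head at (354,197). The top view shows the tube running along the row v≈206 (world y), with the band at u≈225, the collar at u≈278 and the orange lever at (293,191), on the far (+x) side. I'll measure these by triangulating across the two views.

```bash
cat > h.py <<'E'
import numpy as np,cv2
from rig import r,cams
from scipy.spatial.transform import Rotation as R
def ray(f,uv):
    d=np.array([(uv[0]-f["cx"])/f["fx"],(uv[1]-f["cy"])/f["fy"],1.])
    d=R.from_euler('xyz',f["orientation"]).apply(d); return np.array(f["position"]),d/np.linalg.norm(d)
def tri(f,a,g,b):
    p,d=ray(f,a);q,e=ray(g,b)
    s=np.linalg.lstsq(np.c_[d,-e],q-p,rcond=None)[0]
    A=p+s[0]*d;B=q+s[1]*e; return (A+B)/2,np.linalg.norm(A-B)
def proj(f,P):
    c=R.from_euler('xyz',f["orientation"]).inv().apply(np.array(P)-f["position"])
    return np.array([f["cx"]+f["fx"]*c[0]/c[2],f["cy"]+f["fy"]*c[1]/c[2]])
def blobs(f,kind,box):
    im=f["image"];h=cv2.cvtColor(im,cv2.COLOR_RGB2HSV).astype(int);H,S,V=h[...,0],h[...,1],h[...,2]
    m={'red':((H<6)|(H>172))&(S>130)&(V>80),'orange':(H>=6)&(H<18)&(S>200)&(V>150),'black':(V<50)}[kind]
    k=np.zeros(m.shape,np.uint8);x0,x1,y0,y1=box;k[y0:y1,x0:x1]=m[y0:y1,x0:x1]
    n,l,st,c=cv2.connectedComponentsWithStats(k)
    return [(st[i].tolist(),c[i].round(2).tolist()) for i in range(1,n) if st[i][4]>3]
E
python3 - <<'E'
from h import *
s,t=cams.grab_frame("side"),cams.grab_frame("top")
for n,f,b in(("side",s,(200,380,170,240)),("top",t,(150,380,170,240))):
    for k in('red','orange','black'): print(n,k,blobs(f,k,b))
a=cv2.resize(s["image"][185:235,205:375],None,fx=4.7,fy=4.7,interpolation=cv2.INTER_CUBIC)
b=cv2.resize(t["image"][180:230,205:375],None,fx=4.7,fy=4.7,interpolation=cv2.INTER_CUBIC)
cv2.imwrite("pics/z.png",np.vstack([a,b])[:,:,::-1])
E
```

```text
side red [([270, 206, 4, 6, 14], [271.71, 208.43])]
side orange [([303, 192, 5, 3, 11], [305.09, 193.27])]
side black [([352, 193, 7, 9, 32], [355.41, 197.41]), ([218, 196, 10, 8, 64], [222.7, 199.52]), ([299, 197, 28, 17, 240], [314.05, 205.2]), ([215, 206, 30, 24, 422], [229.92, 218.04])]
top red [([223, 203, 3, 5, 15], [224.0, 205.0])]
top orange [([289, 190, 8, 5, 10], [292.6, 192.2])]
top black [([155, 198, 27, 12, 226], [168.85, 203.73]), ([272, 198, 12, 27, 171], [277.99, 207.94]), ([351, 203, 8, 10, 50], [354.52, 207.46]), ([271, 207, 2, 4, 6], [271.67, 208.83]), ([159, 219, 2, 3, 5], [159.4, 219.8]), ([163, 219, 8, 4, 25], [166.76, 220.44])]
```

View pics/z.png

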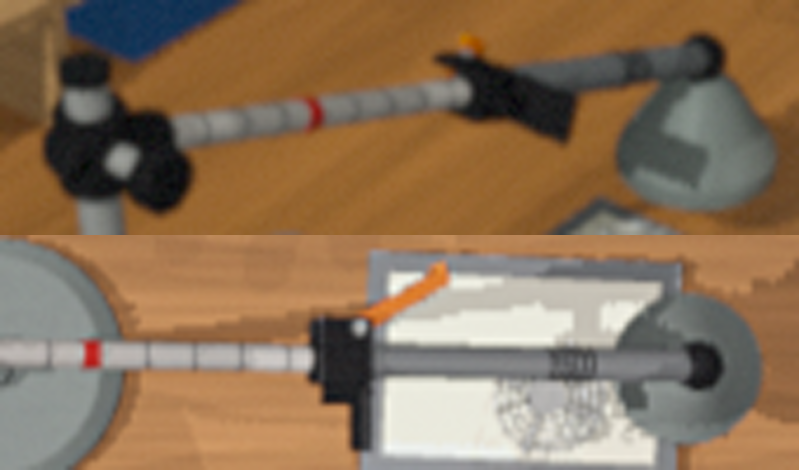

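The zoom shows the band at side (271.7,208.4) / top (224,205), the ball joint at side (355,197) / top (354.5,207.5) and the collar mouth at side (304.6,204.6) / top (271.4,206.2). The finger rest juts towards the robot and the lever is open on the far side.

```bash
cat >> h.py <<'E'
def frame(a,b,slope=None):
    x=(b-a)/np.linalg.norm(b-a)
    if slope is not None:
        hd=x[:2]/np.linalg.norm(x[:2]); x=np.r_[hd*np.cos(slope),np.sin(slope)]
    y=np.cross([0,0,1],x);y/=np.linalg.norm(y); return np.c_[x,y,np.cross(x,y)]
E
python3 - <<'E'
from h import *
s,t=cams.grab_frame("side"),cams.grab_frame("top")
head,e1=tri(s,(355.41,197.41),t,(354.52,207.46))
band,e2=tri(s,(271.71,208.43),t,(224.5,205.2))
mouth,e3=tri(s,(304.6,204.6),t,(271.4,206.2))
for n,p,e in(("head",head,e1),("band",band,e2),("mouth",mouth,e3)): print(n,p.round(1),round(e,1))
d=band-head;print("slope",np.arcsin(d[2]/np.linalg.norm(d)),"head-band",np.linalg.norm(d),"head-mouth (236)",np.linalg.norm(mouth-head),"yaw",np.arctan2(d[1],d[0]))
F=frame(head,band,.38); x=F[:,0]
m0=(head+band)/2; 
org=m0+x*((head-m0)@x+192)   # axis through mean
org2=m0+x*((mouth-m0)@x-44); bandp=m0+x*((band-m0)@x)
print("origin",org.round(1),org2.round(1),"edge-mouth gap",(band-org)@x-4.5-44,(band-mouth)@x-4.5)
T=np.c_[F[:,0],-F[:,1],-F[:,2]]  # tool x up the tube, z down into it
for A in(T,T@np.diag([-1,-1,1])): print("tool rpy",R.from_matrix(A).as_euler('xyz').round(3))
c=r.sense();C=R.from_euler('xyz',c["tcp_rot"])
for A in(T,T@np.diag([-1,-1,1])): print("rotvec from now (tool)",(C.inv()*R.from_matrix(A)).as_rotvec().round(3))
np.savez("m.npz",F=F,org=(org+org2)/2,band=bandp)
print("tool axes now\n",C.as_matrix().round(3), "F\n",F.round(3))
E
```

```text
head [ 523.  -139.5  136. ] 1.7
band [526.8 191.6 272.1] 2.3
mouth [524.7  82.9 226.6] 3.0
slope 0.3900322443150665 head-band 357.92112710234204 head-mouth (236) 240.14559652161387 yaw 1.5591302951713732
origin [525.   38.2 208.9] [525.1  42.  210.4] edge-mouth gap 117.40311560177256 113.26442943594219
tool rpy [ 3.142 -0.38   1.559]
tool rpy [-3.142  0.38  -1.582]
rotvec from now (tool) [ 0.25   0.323 -1.303]
rotvec from now (tool) [ 0.345 -0.268  1.797]
tool axes now
 [[ 0.972  0.237 -0.   ]
 [ 0.237 -0.972  0.   ]
 [-0.    -0.    -1.   ]] F
 [[ 0.011 -1.    -0.004]
 [ 0.929  0.012 -0.371]
 [ 0.371  0.     0.929]]
```

Both views agree: the mouth lies 240 mm from the head against 236 expected, and the slope is 0.39. The gap to the band is about 115 mm. I'll hover above the sleeve and then descend.

```bash
cat >> h.py <<'E'
def to(x,y,z,org=None):
    m=np.load("m.npz");F=m["F"];org=m["org"] if org is None else org
    T=np.c_[F[:,0],-F[:,1],-F[:,2]];P=org+F@np.array([x,y,z])
    c=r.sense();C=R.from_euler('xyz',c["tcp_rot"])
    print("d(mm, tool)",C.inv().apply(P-c["eef_pos"]).round(1),"rot",(C.inv()*R.from_matrix(T)).as_rotvec().round(3))
    print("tcp in sleeve",(F.T@(c["eef_pos"]-org)).round(1),"force sleeve",(F.T@c["contact_force"]).round(1),"open",round(c["opening"],3),"grip",c["grasp_force"],"t",c["clock"])
E
python3 -c "
from h import *
to(-10,-14,100)"
```

```text
d(mm, tool) [ 521.7 -491.2  -48.6] rot [ 0.25   0.323 -1.303]
tcp in sleeve [-590.1  369.7  279.2] force sleeve [0.6 0.1 0.4] open 0.999 grip 0.0 t 0.3
```

```bash
for i in 1; do python3 -m crank '[[0.035,-0.033,-0.02,0,0,0,0],[0.07,-0.066,-0.04,0,0,0,0],[0.105,-0.098,-0.05,0.025,0.03,-0.13,0],[0.14,-0.13,-0.05,0.05,0.06,-0.26,0],[0.175,-0.164,-0.05,0.07,0.09,-0.38,0]]' 20; done
python3 -c "
from h import *
to(-10,-14,100)"
```

```text
clock: 0.8
eef_pos: [280.1, -405.0, 301.0]
tcp_rot: [-3.091, -0.102, 0.622]
contact_force: [1.5, -0.5, 0.2]
opening: 0.998
grasp_force: 0.0
d(mm, tool) [ 439.7 -170.8   56.1] rot [ 0.178  0.234 -0.918]
tcp in sleeve [-382.1  239.8  250.9] force sleeve [-0.4 -1.5  0.3] open 0.998 grip 0.0 t 0.8
```

```bash
python3 -m crank '[[0.046,-0.018,0.004,0.025,0.032,-0.13,0],[0.092,-0.036,0.008,0.05,0.064,-0.26,0],[0.138,-0.054,0.012,0.075,0.096,-0.39,0],[0.184,-0.072,0.016,0.1,0.13,-0.52,0],[0.23,-0.09,0.02,0.12,0.16,-0.64,0]]'
python3 -c "
from h import *
to(-10,-14,100)"
```

```text
clock: 1.3
eef_pos: [415.2, -197.5, 308.5]
tcp_rot: [-3.099, -0.299, 1.265]
contact_force: [0.5, -0.2, -0.0]
opening: 0.997
grasp_force: 0.0
d(mm, tool) [206.6  63.2  71.3] rot [ 0.056  0.074 -0.279]
tcp in sleeve [-185.1  107.1  180.4] force sleeve [-0.2 -0.5  0. ] open 0.997 grip 0.0 t 1.3
```

```bash
python3 -m crank '[[0.042,0.013,0.01,0.019,0.025,-0.1,0],[0.084,0.026,0.02,0.037,0.05,-0.19,0],[0.126,0.039,0.035,0.056,0.074,-0.279,0],[0.168,0.052,0.055,0.056,0.074,-0.279,0],[0.207,0.063,0.071,0.056,0.074,-0.279,0]]'
python3 -m crank '[[0,0,0,0,0,0,0],[0,0,0,0,0,0,0]]'
python3 - <<'E'
from h import *
to(-10,-14,100)
t=cams.grab_frame("top");s=cams.grab_frame("side")
cv2.imwrite("pics/hov.png",np.vstack([cv2.resize(f["image"][y:y+80,200:360],None,fx=3.7,fy=3.7,interpolation=cv2.INTER_CUBIC) for f,y in((s,150),(t,160))])[:,:,::-1])
E
```

```text
clock: 1.8
eef_pos: [539.4, -6.6, 298.2]
tcp_rot: [-3.14, -0.379, 1.554]
contact_force: [0.2, -0.8, 0.2]
opening: 0.997
grasp_force: 0.0
clock: 2.0
eef_pos: [538.4, -7.6, 298.2]
tcp_rot: [-3.139, -0.379, 1.556]
contact_force: [1.0, 0.8, 1.1]
opening: 1.0
grasp_force: 0.0
d(mm, tool) [ 1.3  0.  -0.1] rot [-0.001  0.001 -0.003]
tcp in sleeve [-11.3 -14.   99.9] force sleeve [ 1.2 -1.   0.7] open 1.0 grip 0.0 t 2.0
```

View pics/hov.png

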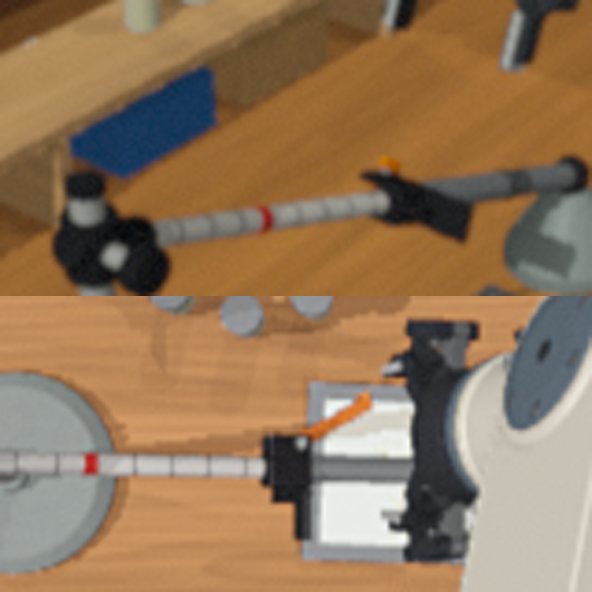

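The hover view shows the fingertips at panel rows 365 and 520. They straddle the open lever (tip at 393) and the sleeve (467), and sit down-tube of the rest. I'm descending now.

```bash
python3 -m crank '[[0,0,0.03,0,0,0,0],[0,0,0.06,0,0,0,0],[0,0,0.08,0,0,0,0],[0,0,0.095,0,0,0,0],[0,0,0.106,0,0,0,0]]'
python3 -m crank '[[0,0,0,0,0,0,0]]'
python3 - <<'E'
from h import *
to(-10,-14,-6)
t=cams.grab_frame("top");s=cams.grab_frame("side")
cv2.imwrite("pics/dn.png",np.vstack([cv2.resize(f["image"][y:y+80,200:360],None,fx=3.7,fy=3.7,interpolation=cv2.INTER_CUBIC) for f,y in((s,150),(t,160))])[:,:,::-1])
E
```

```text
clock: 2.6
eef_pos: [538.5, 29.8, 199.4]
tcp_rot: [-3.139, -0.379, 1.552]
contact_force: [0.9, -0.0, -0.1]
opening: 0.997
grasp_force: 0.0
clock: 2.7
eef_pos: [538.2, 30.3, 199.2]
tcp_rot: [-3.138, -0.379, 1.552]
contact_force: [0.2, -0.0, -0.3]
opening: 1.002
grasp_force: 0.0
d(mm, tool) [ 2.9  0.7 -0.2] rot [-0.001  0.001 -0.006]
tcp in sleeve [-12.9 -13.3  -6.1] force sleeve [-0.1 -0.2 -0.3] open 1.002 grip 0.0 t 2.7
```

View pics/dn.png

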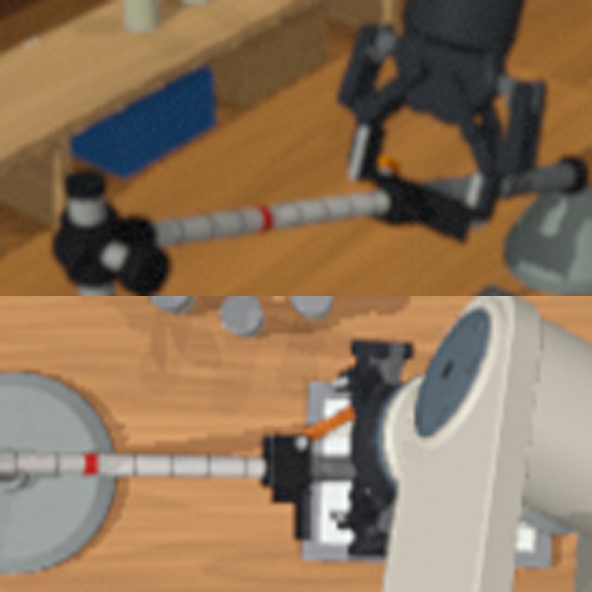

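The fingers are astride the sleeve with no contact force: in the side panel the near pad is at (475,190) and the far one at (367,160), beside the orange at (388,163). Now I'll push.

```bash
python3 -m crank '[[0.006,0,0,0,0,0.006,0],[0.012,0,0,0,0,0.006,0],[0.02,0,0,0,0,0.006,0],[0.03,0,0,0,0,0.006,0],[0.04,0,0,0,0,0.006,0]]'
python3 -c "
from h import *
to(80,-14,-6)
t=cams.grab_frame('top');s=cams.grab_frame('side')
print(blobs(t,'red',(150,380,170,240)),blobs(t,'black',(230,300,195,226)),blobs(s,'red',(200,380,170,240)))"
```

```text
clock: 3.3
eef_pos: [539.9, 68.6, 215.5]
tcp_rot: [-3.138, -0.378, 1.548]
contact_force: [0.2, -3.1, 1.2]
opening: 0.999
grasp_force: 1.4
d(mm, tool) [51.2 -1.   0.7] rot [ 0.001  0.002 -0.01 ]
tcp in sleeve [ 28.8 -14.5  -5.2] force sleeve [-2.5 -0.3  2.2] open 0.999 grip 1.3794027641415596 t 3.3
[([223, 203, 3, 5, 15], [224.0, 205.0])] [([263, 198, 13, 27, 202], [269.27, 208.2]), ([285, 209, 1, 5, 5], [285.0, 211.0]), ([277, 212, 9, 12, 58], [281.36, 217.79])] [([270, 206, 4, 6, 12], [271.58, 208.67])]
```

```bash
python3 -m crank '[[0.012,0,0,0,0,-0.01,0],[0.024,0,0,0,0,-0.01,0],[0.036,0,0,0,0,-0.01,0],[0.048,0,0,0,0,-0.01,0],[0.056,0,0,0,0,-0.01,0]]'
python3 -m crank '[[0.006,0,0,0,0,0,0],[0.01,0,0,0,0,0,0],[0.014,0,0,0,0,0,0],[0.014,0,0,0,0,0,0],[0.014,0,0,0,0,0,0]]'
python3 - <<'E'
from h import *
to(118,-14,-6)
t=cams.grab_frame("top");s=cams.grab_frame("side")
cv2.imwrite("pics/near.png",np.vstack([cv2.resize(f["image"][y:y+28,215:295],None,fx=10,fy=10,interpolation=cv2.INTER_CUBIC) for f,y in((s,193),(t,193))])[:,:,::-1])
E
```

```text
clock: 3.9
eef_pos: [540.6, 121.1, 236.0]
tcp_rot: [-3.141, -0.379, 1.559]
contact_force: [-0.8, -3.3, 1.0]
opening: 0.998
grasp_force: 1.3
clock: 4.4
eef_pos: [541.1, 132.9, 240.8]
tcp_rot: [3.142, -0.379, 1.558]
contact_force: [-0.9, -1.7, 0.6]
opening: 0.999
grasp_force: 0.7
d(mm, tool) [20.1 -1.   0.3] rot [ 0.     0.001 -0.001]
tcp in sleeve [ 97.9 -15.   -5.6] force sleeve [-1.4  0.9  1.2] open 0.999 grip 0.6758103333413601 t 4.4
```

View pics/near.png

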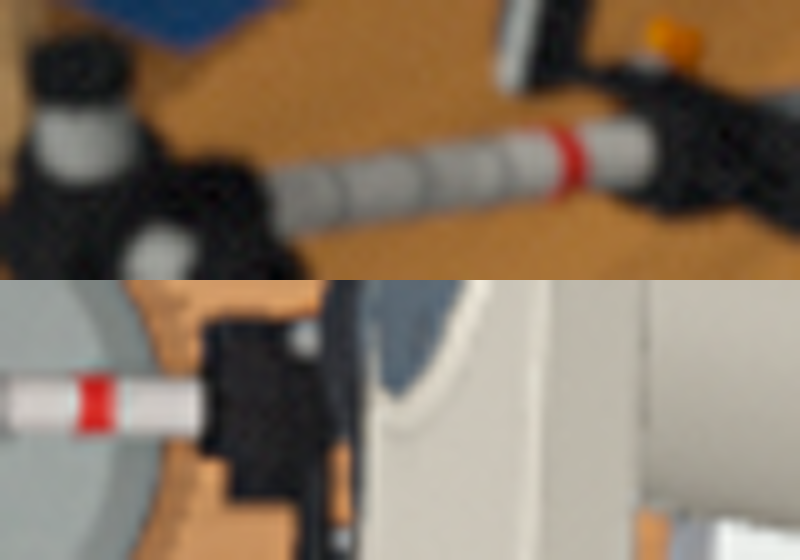

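The near view shows about 22 mm still to go. In the top panel the band's lower edge is at 114 and the mouth at 203; in the side panel they are at about 588 and 656. I'll read both edges as sub-pixel profiles along the tube's visible surface line.

```bash
cat >> h.py <<'E'
from scipy.ndimage import map_coordinates
def gap():
    """profile along the tube's camera-facing line; s = mm up from m.npz origin"""
    m=np.load("m.npz");F=m["F"];x=F[:,0];out={}
    for n in("top","side"):
        f=cams.grab_frame(n);im=f["image"].astype(float)
        s=np.arange(100,190,.25);c=f["position"]-(m["org"]+x*145);c=c-(c@x)*x;c/=np.linalg.norm(c)
        uv=np.array([proj(f,m["org"]+x*k+7*c) for k in s])
        p=np.array([map_coordinates(im[...,ch],[uv[:,1],uv[:,0]],order=1) for ch in range(3)]).T
        red=p[:,0]-p[:,1]; i=np.argmax(red); h=red[i]/2
        lo=i-np.argmax(red[i::-1]<h); hi=i+np.argmax(red[i:]<h)
        g=p[:lo-4,1] if lo>8 else p[:4,1]; w=g[-1] if len(g) else 0
        e=np.where(p[:lo,1]<(p[:,1].min()+150)/2)[0]
        dark=np.where(p[:lo].max(1)<90)[0]
        print(n,"band",s[lo],s[hi],"width(9)",s[hi]-s[lo],"mouth",s[dark[-1]] if len(dark) else None,"gap",s[lo]-s[dark[-1]] if len(dark) else None)
        out[n]=(s,p)
    return out
E
python3 - <<'E'
from h import *
o=gap()
for n in o: print(n,[(a,*b.astype(int)) for a,b in zip(o[n][0][120:300:8],o[n][1][120:300:8])])
E
```

```text
top band 162.25 170.0 width(9) 7.75 mouth 139.75 gap 22.5
side band 164.5 173.25 width(9) 8.75 mouth 142.75 gap 21.75
top [(np.float64(130.0), np.int64(38), np.int64(34), np.int64(36)), (np.float64(132.0), np.int64(37), np.int64(34), np.int64(35)), (np.float64(134.0), np.int64(34), np.int64(32), np.int64(33)), (np.float64(136.0), np.int64(29), np.int64(28), np.int64(30)), (np.float64(138.0), np.int64(30), np.int64(30), np.int64(30)), (np.float64(140.0), np.int64(92), np.int64(89), np.int64(86)), (np.float64(142.0), np.int64(171), np.int64(165), np.int64(162)), (np.float64(144.0), np.int64(204), np.int64(199), np.int64(196)), (np.float64(146.0), np.int64(207), np.int64(202), np.int64(198)), (np.float64(148.0), np.int64(205), np.int64(200), np.int64(196)), (np.float64(150.0), np.int64(206), np.int64(201), np.int64(196)), (np.float64(152.0), np.int64(206), np.int64(201), np.int64(196)), (np.float64(154.0), np.int64(205), np.int64(200), np.int64(195)), (np.float64(156.0), np.int64(204), np.int64(200), np.int64(196)), (np.float64(158.0), np.int64(200), np.int64(198), np.int64(194)), (np.f
[... 1309 characters left out ...]
.0), np.int64(146), np.int64(144), np.int64(137)), (np.float64(156.0), np.int64(145), np.int64(143), np.int64(136)), (np.float64(158.0), np.int64(142), np.int64(140), np.int64(133)), (np.float64(160.0), np.int64(141), np.int64(132), np.int64(125)), (np.float64(162.0), np.int64(142), np.int64(121), np.int64(114)), (np.float64(164.0), np.int64(147), np.int64(93), np.int64(88)), (np.float64(166.0), np.int64(152), np.int64(64), np.int64(60)), (np.float64(168.0), np.int64(155), np.int64(39), np.int64(32)), (np.float64(170.0), np.int64(157), np.int64(46), np.int64(40)), (np.float64(172.0), np.int64(159), np.int64(76), np.int64(70)), (np.float64(174.0), np.int64(155), np.int64(108), np.int64(102))]
```

```bash
python3 -m crank '[[0.005,-0.003,0,0,0,0,0],[0.01,-0.006,0,0,0,0,0],[0.014,-0.009,0,0,0,0,0],[0.016,-0.009,0,0,0,0,0],[0.016,-0.009,0,0,0,0,0]]'
python3 -m crank '[[0,0,0,0,0,0,0],[0,0,0,0,0,0,0]]'
python3 - <<'E'
from h import *
o=gap();to(118,-6,-6)
for n in o: print(n,[(float(a),*b.astype(int).tolist()) for a,b in zip(o[n][0][200:300:4],o[n][1][200:300:4])])
E
```

```text
clock: 5.1
eef_pos: [531.8, 148.4, 246.9]
tcp_rot: [-3.141, -0.379, 1.559]
contact_force: [-1.2, -2.3, 0.1]
opening: 1.0
grasp_force: 0.7
clock: 5.3
eef_pos: [532.0, 148.0, 246.6]
tcp_rot: [-3.141, -0.379, 1.558]
contact_force: [0.4, -0.7, -1.2]
opening: 1.002
grasp_force: 0.7
top band 162.0 170.0 width(9) 8.0 mouth 156.0 gap 6.0
side band 164.0 173.25 width(9) 9.25 mouth 159.25 gap 4.75
d(mm, tool) [4.2 0.2 0.3] rot [-0.     0.001 -0.001]
tcp in sleeve [113.8  -5.8  -5.7] force sleeve [-1.2  0.1  0.9] open 1.001 grip 0.6773032061755657 t 5.4
top [(150.0, 39, 36, 39), (151.0, 48, 45, 47), (152.0, 57, 55, 56), (153.0, 56, 54, 55), (154.0, 51, 50, 50), (155.0, 56, 55, 54), (156.0, 87, 85, 83), (157.0, 117, 114, 111), (158.0, 147, 145, 141), (159.0, 177, 175, 171), (160.0, 195, 178, 174), (161.0, 203, 156, 151), (162.0, 210, 133, 128), (163.0, 211, 104, 99), (164.0, 212, 75, 70), (165.0, 212, 60, 56), (166.0, 212, 50, 45), (167.0, 211, 49, 45), (168.0, 211, 63, 58), (169.0, 211, 79, 74), (170.0, 207, 126, 121), (171.0, 204, 172, 168), (172.0, 203, 190, 186), (173.0, 204, 197, 193), (174.0, 204, 201, 197)]
side [(150.0, 27, 28, 29), (151.0, 28, 28, 30), (152.0, 29, 27, 30), (153.0, 31, 30, 32), (154.0, 34, 33, 34), (155.0, 37, 36, 37), (156.0, 44, 42, 42), (157.0, 58, 53, 52), (158.0, 71, 65, 62), (159.0, 84, 75, 72), (160.0, 98, 82, 78), (161.0, 112, 89, 84), (162.0, 126, 96, 90), (163.0, 134, 90, 84), (164.0, 141, 81, 75), (165.0, 149, 71, 66), (166.0, 153, 61, 56), (167.0, 155, 51, 45), (168.0, 157, 41, 34), (169.0, 158, 35, 28), (170.0, 159, 49, 42), (171.0, 160, 62, 56), (172.0, 160, 76, 70), (173.0, 158, 92, 86), (174.0, 156, 109, 101)]
```

```bash
python3 -m crank '[[0.001,0,0,0,0,0,0],[0.002,0,0,0,0,0,0],[0.003,0,0,0,0,0,0],[0.004,0,0,0,0,0,0],[0.004,0,0,0,0,0,0]]'
python3 -m crank '[[0,0,0,0,0,0,0],[0,0,0,0,0,0,0]]'
python3 - <<'E'
from h import *
o=gap();to(119,-6,-6)
for n in o: print(n,[(float(a),*b.astype(int).tolist()) for a,b in zip(o[n][0][216:290:4],o[n][1][216:290:4])])
fs=[(cams.grab_frame("side"),255,195),(cams.grab_frame("top"),210,195)]
cv2.imwrite("pics/meet.png",np.vstack([cv2.resize(f["image"][y:y+22,x:x+40],None,fx=13,fy=13,interpolation=cv2.INTER_NEAREST) for f,x,y in fs])[:,:,::-1])
E
```

```text
clock: 5.9
eef_pos: [532.2, 151.8, 248.2]
tcp_rot: [-3.141, -0.379, 1.558]
contact_force: [-0.4, -2.7, -1.0]
opening: 1.004
grasp_force: 0.7
clock: 6.1
eef_pos: [532.3, 151.7, 248.2]
tcp_rot: [3.142, -0.379, 1.558]
contact_force: [-1.2, -0.3, -1.1]
opening: 1.001
grasp_force: 0.7
top band 160.75 170.0 width(9) 9.25 mouth 159.75 gap 1.0
side band 162.5 173.0 width(9) 10.5 mouth 162.25 gap 0.25
d(mm, tool) [1.  0.1 0.3] rot [ 0.     0.001 -0.001]
tcp in sleeve [118.   -5.9  -5.7] force sleeve [-0.8  0.6 -0.2] open 0.998 grip 0.6763961166143417 t 6.2
top [(154.0, 37, 34, 37), (155.0, 38, 37, 39), (156.0, 42, 44, 46), (157.0, 46, 51, 53), (158.0, 53, 49, 49), (159.0, 62, 45, 45), (160.0, 90, 45, 44), (161.0, 137, 49, 46), (162.0, 178, 52, 48), (163.0, 193, 53, 49), (164.0, 208, 54, 49), (165.0, 212, 51, 47), (166.0, 213, 48, 43), (167.0, 213, 52, 47), (168.0, 213, 65, 60), (169.0, 212, 80, 76), (170.0, 208, 126, 122), (171.0, 203, 172, 167), (172.0, 203, 190, 185)]
side [(154.0, 28, 29, 31), (155.0, 28, 30, 31), (156.0, 29, 29, 30), (157.0, 29, 28, 27), (158.0, 30, 27, 25), (159.0, 31, 26, 23), (160.0, 49, 27, 24), (161.0, 66, 27, 26), (162.0, 83, 27, 27), (163.0, 99, 23, 22), (164.0, 115, 18, 14), (165.0, 131, 13, 7), (166.0, 143, 12, 4), (167.0, 149, 17, 9), (168.0, 155, 21, 13), (169.0, 159, 27, 20), (170.0, 160, 44, 37), (171.0, 161, 61, 55), (172.0, 161, 78, 72)]
```

View pics/meet.png

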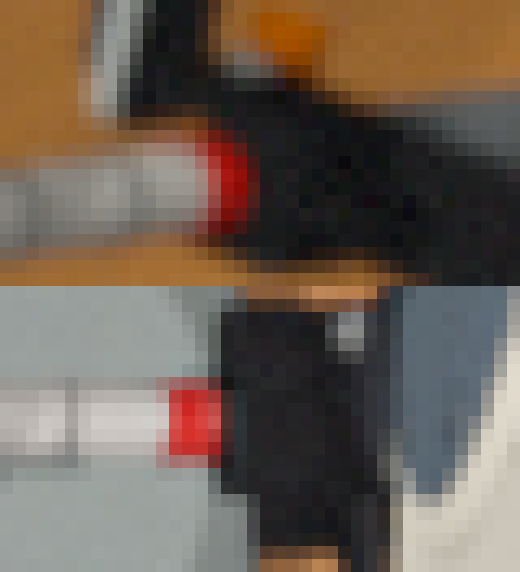

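The meet view shows the collar touching the band: red borders directly on black in both panels, at side panel x≈255 and top panel x≈224. The remaining gap is about 0.7 mm, so I'll nudge it and squeeze.

```bash
python3 -m crank '[[0.0007,0,0,0,0,0,0],[0.0007,0,0,0,0,0,0.2],[0.0007,0,0,0,0,0,0.3],[0.0007,0,0,0,0,0,0.4],[0.0007,0,0,0,0,0,0.5]]' 30
python3 -c "
from h import *
gap();to(118.7,-6,-6)"
```

```text
clock: 6.8
eef_pos: [532.6, 152.2, 248.6]
tcp_rot: [3.141, -0.379, 1.558]
contact_force: [-0.2, -1.6, 1.1]
opening: 0.5
grasp_force: 1.2
top band 160.75 170.0 width(9) 9.25 mouth 160.0 gap 0.75
side band 162.5 173.0 width(9) 10.5 mouth 162.25 gap 0.25
d(mm, tool) [-0.  -0.2  0.5] rot [ 0.001  0.001 -0.001]
tcp in sleeve [118.7  -6.2  -5.5] force sleeve [-2.3  0.1  2. ] open 0.506 grip 1.259506597998552 t 6.9
```

```bash
python3 -m crank '[[0,0,0,0,0,0,0.55],[0,0,0,0,0,0,0.6],[0,0,0,0,0,0,0.7],[0,0,0,0,0,0,0.8],[0,0,0,0,0,0,1]]' 30
python3 -m crank '[[0,0,0,0,0,0,1],[0,0,0,0,0,0,1],[0,0,0,0,0,0,1],[0,0,0,0,0,0,1],[0,0,0,0,0,0,1]]' 30
python3 -c "
from h import *
gap();to(118.7,-6,-6)
fs=[(cams.grab_frame('side'),245,180),(cams.grab_frame('top'),210,180)]
cv2.imwrite('pics/shut.png',np.vstack([cv2.resize(f['image'][y:y+40,x:x+80],None,fx=7,fy=7,interpolation=cv2.INTER_NEAREST) for f,x,y in fs])[:,:,::-1])"
```

```text
clock: 7.4
eef_pos: [532.9, 152.3, 248.7]
tcp_rot: [3.14, -0.379, 1.558]
contact_force: [4.8, -2.1, 0.7]
opening: 0.363
grasp_force: 29.8
clock: 7.9
eef_pos: [532.9, 152.3, 248.7]
tcp_rot: [3.14, -0.379, 1.558]
contact_force: [5.2, -1.0, 0.4]
opening: 0.365
grasp_force: 29.8
top band 161.25 170.0 width(9) 8.75 mouth 160.5 gap 0.75
side band 162.5 173.0 width(9) 10.5 mouth 162.25 gap 0.25
d(mm, tool) [-0.1 -0.6  0.6] rot [ 0.002  0.001 -0.001]
tcp in sleeve [118.8  -6.6  -5.4] force sleeve [-0.4 -5.   1.6] open 0.363 grip 29.84392298734747 t 8.0
```

View pics/shut.png

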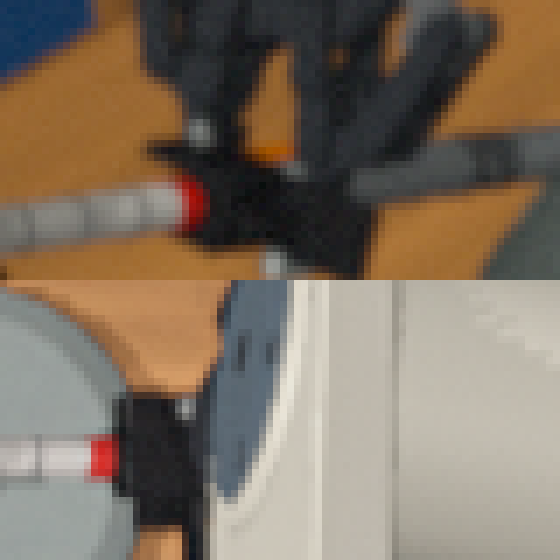

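The shut view shows the red band, still its full width, right against the collar (side panel x≈205, top panel x≈117). The fingers grip at 30 N across about 31 mm, so the lever is shut. Handing in.

```bash
python3 -c "
from rig import sign_off
print(sign_off())"
```

```text
the job is handed in; nothing more can be done
None
```

The arm is pushed up so its collar mouth meets the lower edge of the red band to within about 1 mm. The cam lever is squeezed shut (grip about 31 mm across at 30 N), and the job was handed in at about 8 s with the gripper still holding both.

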